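# Hold a moisture probe in the guide hole above the beaker

### The arm

A 6-joint arm with a two-finger parallel gripper is mounted at the origin on a cart in front of the work surface, level with it; the furniture and walls round the work are solid. World frame = base frame: x ahead of the robot, y to its left, z up, the work surface at z = 0. Lengths are in mm, angles in rad, forces in N, time in s.
With the tool pointing down it reaches from about 275 to 825 mm from the base axis. Payload 5.2 kg.
Tool frame: the origin (TCP) lies at the very end of the fingers, on their centre line; the grasp point (between the pads) lies 19 mm behind it; z points along the fingers, y is the line along which they close (so a half turn about z gives the same grasp; the last joint's range is limited). The gripper opens to 93 mm and grips with 3 to 60 N. Pads are 15 mm wide; open, the fingers measure 128 mm over their backs; the gripper's body (75 mm by 188 mm) begins 65 mm behind the grasp point.
Start: joints at [-1.336, 0.259, 1.535, -0, 1.348, -0.203], TCP at [233.192, -498.123, 218.653] pointing down, gripper open.
Joint ranges: [-3.14, 3.14], [-0.91, 2.08], [0.19, 2.58], [-1.22, 4.36], [0.22, 2.71], [-3.12, 3.12]. Speed limits (rad/s): [2.57, 2.57, 3.14, 3.14, 3.14, 3.14].

### API

Orientations are given as a unit quaternion [w, x, y, z].
In Python, from cell import robot gives the robot as it stands.
- The arm moves only by the tool apply_moves, never from a script. Its argument "steps" is a list that holds one entry, the list of rows, each a list of 7 numbers: the shift along the tool's x, y, z scaled (see below), then the turn, a rotation vector about the tool's x, y, z scaled (see below), then the finger opening in mm, from 0 to 93. A call has 1 to 8 rows; each row is the pose to reach, as a shift and turn from the pose commanded when the call began, along the tool's axes at that moment; what a row does not reach only later rows make up. The controller multiplies each number of a shift by 0.12 m and each number of a turn by pi/4 rad. A row lasts 1/10 s, in which the tool goes at most 50 mm and 8.59 degrees, less where a joint would pass 70% of its speed; a pose out of reach is approached as far as the arm can. A call with a number of a shift or a turn outside -1 to 1 is refused whole. A call with a gripper value outside its range is refused whole. The fingers move at their own pace and stop on an object; "newtons" is the grip in N (left out, the last holds). Time passes only in rows, so rows that repeat a pose let the fingers close. It gives the time, the measured TCP pose, the force, the opening and the grip force at its end, in the units of the state.
- robot.get_obs(): the state, without advancing time (a new reading comes with each control period).
- robot.capture(name): name is "side" or "top"; returns the picture (480x640x3 uint8, blue, green, red); there is no depth.
- robot.get_calibration(name): a dict with "intrinsics" (3x3 intrinsics, pixels), "rvec" (rotation vector, rad) and "tvec" (3), from world to camera coordinates, as OpenCV has them. Camera axes: x right, y down, z forward; pixel columns grow to the right and rows downward; lengths in mm; the calibration is good to about 2 mm. A picture is of the moment at which its call begins. get_calibration takes no time and is no camera call.
- robot.hand_in(): hands the job in; it is judged then, once.
The state is a dict: "t": time; "joint_positions": joint angles; "qvel": joint speeds; "joint_efforts": joint torques, N m; "tcp_pos": TCP position; "tool_rot": TCP orientation; "wrist_force": force on the tool from outside, world axes, zero at the start; "moment": the same for the moment, N m; "grip_width": opening from 0.0 (shut) to 1.0 (fully open); "finger_force": force on a finger pad.
Only numpy, scipy, OpenCV 4.12 (cv2) and the standard library are available. Lean on these libraries where they do the work, as an engineer would, in place of code of your own. Each camera call takes 0.05 s, during which the arm holds its last target. There are 200 camera calls.

### The job

Slide the moisture probe (green board with a steel rod below it) straight up out of its slotted holder by the grey rail along its top edge. Then lower its rod from above through the hole in the blue guide plate, over the beaker, until the yellow band on the rod is level with the top of the plate. The probe must never touch the guide plate, its stand or the beaker; finish still holding the probe in the gripper, upright, motionless and with the rod in the middle of the hole, and leave all other things where they are.

Things in the scene. Friction and masses are not known exactly. Their poses are not given: they have to be found in the camera images.
- probe_grip (a point): Centre of the grey grip rail along the top edge of the loose probe: grasp it here. The rail is 10 mm thick (along x), 60 mm long (along y), 24 mm tall (along z, up the rod axis). Smooth plastic, firm enough for a 40 N grip.
- probe_band (a point): Middle of the 8 mm tall yellow band round the probe's rod, on the rod axis, 117 mm below probe_grip and 45 mm above the rod tip.
- probe_tip (a point): Lower end of the probe's rod, on its axis, 162 mm below probe_grip. At the start it hangs free, 10 mm above the bench, between the holder's posts.
- holder_slot (a point): Centre of the fixed holder at the top of its two black channels, 135 mm above the bench. The side edges of the probe's board stand in the channels (8 mm wide in x, 60 mm between their floors in y, so about 2 mm of play) on ledges 45 mm below this point; it comes out only straight up, by 45 mm or more. Posts 44 mm apart, base plate 100 x 110 x 8 mm.
- guide_hole (a point): Centre of the round hole at the top face of the blue guide plate, 95 mm above the bench; z up along the hole. The hole is 20 mm in diameter, edge chamfered by 1.5 mm, ringed by a thin white printed line, and goes straight through the 12 mm thick plate.
- tape_roll: Bystander: roll of cream tape lying flat, 62 mm diameter, 18 mm tall; origin at the centre of its underside.
- weight: Bystander: steel calibration weight with a knob, 36 mm diameter, 56 mm tall; origin at the centre of its underside.
- flask: Bystander: conical glass flask, 64 mm diameter, 102 mm tall; origin at the centre of its underside.
- red_cap: Bystander: red ribbed screw cap, 26 mm diameter, 14 mm tall; origin at the centre of its underside.
- probe: The loose probe, 174 mm tall, upright at the start, about 80 g (may vary by a third). Origin at the rod's lower end, z up along the rod, x across the board. A steel rod of 8 mm diameter spans z = 0 to 80 mm (brass collar 14 mm wide in its top 8 mm), a green board 5 mm thick and 56 mm wide spans z = 80 to 150 mm, the grip rail 150 to 174 mm, all on one centre line.
- guide_stand: The fixed guide stand with plate and beaker; origin on the bench below the hole, z up. The plate is 76 mm wide (y), from x = -37 to +58 mm; the base 120 x 100 mm; two steel posts at x = 48 mm; nothing rises over 3 mm above the plate. A glass beaker, 70 mm tall, 54 mm wide, open on top, is fixed under the hole, rim 19 mm and floor 87 mm below the plate's top.
There are look-alikes about, which are no part of the job. Leave any pink look-alike of the probe alone.

How it is judged:
By the outcome, as a careful person would: the job done as asked, in the order asked, and still so for the second after the job is handed in, while the arm keeps its last pose, push and grip.
It also fails if it takes over 48 s, if anything falls off the work surface, if the arm or the gripper's body presses on something with over 40 N, if the wrist force passes 120 N, or if a joint passes its speed limit or range.

## Working session

There is one attempt and no reset: what is moved stays moved. The work goes in short steps, Python scripts to look and compute and a tool call to move; the robot and the scene stay as the last step left them, time stands still between calls to the robot, and variables do not carry over. Pictures are saved under pics/ and viewed, at most 10 in all, crops included, and the job is handed in when it is done.

Besides the shell and the picture viewer there is one more tool, called as name(argument=value, ...) on one line, values as JSON. apply_moves: Moves the arm, as the interface text tells. Shifts and turns lie within -1 to 1; 1 stands for 0.12 m of shift or pi/4 rad of turn. Its arguments: {"type":"object","properties":{"steps":{"type":"array","items":{"type":"array","items":{"type":"array","items":{"type":"number"}}}},"newtons":{"type":"number"}},"required":["steps"]}

```bash
mkdir -p pics; ls; cat > h.py <<'E'
import cv2, numpy as np
from cell import robot
def cal(n):
    c=robot.get_calibration(n); K=np.array(c["intrinsics"],float); R=cv2.Rodrigues(np.array(c["rvec"],float))[0]; t=np.array(c["tvec"],float).ravel()
    return K,R,t
def ray(n,uv):
    K,R,t=cal(n); d=R.T@np.linalg.inv(K)@np.array([uv[0],uv[1],1.]); return -R.T@t, d/np.linalg.norm(d)
def onz(n,uv,z):
    o,d=ray(n,uv); return o+d*(z-o[2])/d[2]
def tri(uvs,uvt):
    A=np.zeros((3,3));b=np.zeros(3);L=[]
    for n,uv in(("side",uvs),("top",uvt)):
        o,d=ray(n,uv);P=np.eye(3)-np.outer(d,d);A+=P;b+=P@o;L.append((P,o))
    x=np.linalg.solve(A,b); return x,[np.linalg.norm(P@(x-o)) for P,o in L]
def proj(n,p):
    K,R,t=cal(n); q=K@(R@np.array(p,float)+t); return q[:2]/q[2]
E
python3 - <<'E'
from h import *
np.set_printoptions(precision=3,suppress=True)
print(robot.get_obs())
for n in("side","top"):
    cv2.imwrite(f"pics/{n}0.png",robot.capture(n)); K,R,t=cal(n); print(n,K,-R.T@t,R)
E
```

```text
pics
{'t': 0.0, 'joint_positions': array([-1.336,  0.259,  1.536,  0.   ,  1.348, -0.203]), 'qvel': array([ 0.002, -0.001, -0.   ,  0.   , -0.001, -0.001]), 'joint_efforts': array([ -0.   , -43.731, -28.4  ,   0.072,   0.041,  -0.   ]), 'tcp_pos': array([ 233.08 , -497.568,  217.835]), 'tool_rot': array([-0.001,  0.976,  0.217, -0.   ]), 'wrist_force': array([0.134, 0.292, 0.732]), 'moment': array([-0.04 ,  0.018, -0.045]), 'finger_force': 0.0, 'grip_width': 0.9987675960360863}
side [[585.278   0.    313.607]
 [  0.    585.278 227.847]
 [  0.      0.      1.   ]] [ 106.48  1240.935  773.626] [[-0.934 -0.356  0.018]
 [-0.169  0.398 -0.902]
 [ 0.313 -0.846 -0.432]]
top [[483.402   0.    324.702]
 [  0.    483.402 233.57 ]
 [  0.      0.      1.   ]] [ 455.209  -22.171 1376.044] [[-0.017 -1.    -0.01 ]
 [-0.996  0.017 -0.083]
 [ 0.083  0.009 -0.996]]
```

View pics/side0.png

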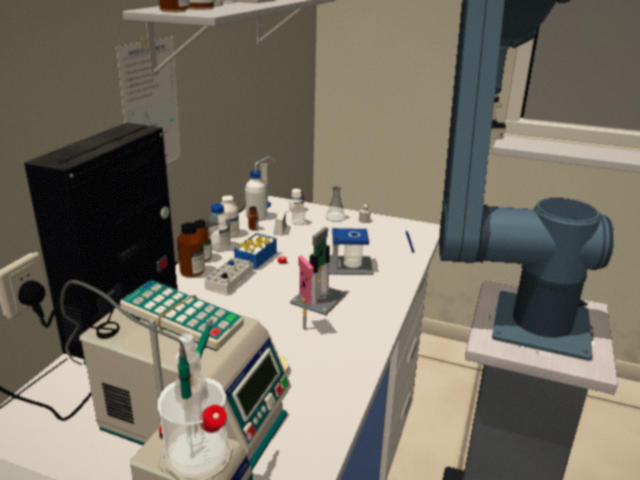

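View pics/top0.png

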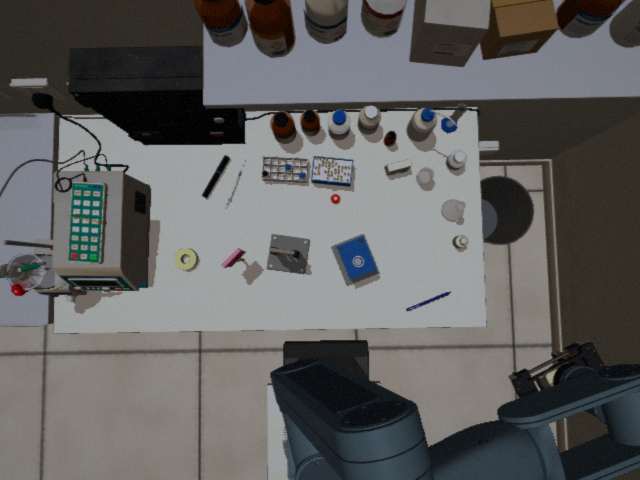

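The top view shows the grey-plate holder with the probe at about (288,253), the blue guide plate with a white ring at (358,261) and the pink look-alike at (234,258). In the side view they are at (320,260), (350,237) and (305,285). I'll enlarge to confirm.

```bash
python3 - <<'E'
import cv2,numpy as np
s=cv2.imread("pics/side0.png");t=cv2.imread("pics/top0.png")
a=cv2.resize(s[215:335,280:390],None,fx=5,fy=5,interpolation=cv2.INTER_CUBIC)[:600]
b=cv2.resize(t[225:295,262:302],None,fx=6,fy=6,interpolation=cv2.INTER_CUBIC)
b=b[:300];b=b
c=cv2.resize(t[228:290,328:384],None,fx=4.28,fy=4.28,interpolation=cv2.INTER_CUBIC)
out=np.zeros((600,800,3),np.uint8);out[:,:550]=a
b=cv2.resize(t[230:277,264:312],(250,245),interpolation=cv2.INTER_CUBIC);out[:245,550:]=b
c=cv2.resize(t[230:290,328:384],(250,268),interpolation=cv2.INTER_CUBIC);out[300:568,550:]=c
cv2.imwrite("pics/crop1.png",out)
E
```

```text
(no output)
```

View pics/crop1.png

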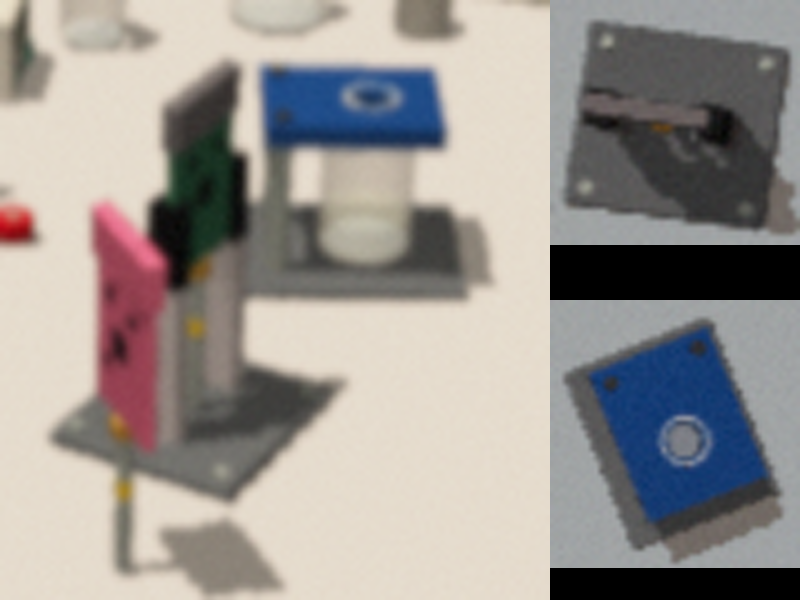

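The top crop shows the grey rail from about (270,249) to (294,252). The upper-right end is foreshortened against the black post. The guide hole ring is at about (358,261) in the top view and (354,234) in the side view. The green board with the grey rail, standing in the holder, is the probe. The pink one stands on its own and is the decoy.

```bash
python3 - <<'E'
import cv2,numpy as np
t=cv2.imread("pics/top0.png").astype(int);s=cv2.imread("pics/side0.png").astype(int)
np.set_printoptions(linewidth=250)
print("top gray, R-B");print(t[244:260,266:302].mean(2).astype(int));print((t[...,2]-t[...,0])[244:260,266:302])
print("plate R top");print(t[252:270,348:368,2])
print("side R hole");print(s[226:242,344:366,2])
print("side gray rail");print(s[226:250,310:332].mean(2).astype(int))
E
```

```text
top gray, R-B
[[163 163 162 158 112  91  86  86  88  89  89  89  83  86  86  87  87  89  85  86  85  86  86  87  84  85  84  85  90  86  85  86  85  89  84  86]
 [162 162 161 154 109  88  90  89  87  88  86  86  85  85  87  88  88  88  89  85  87  83  87  87  86  86  89  89  87  86  89  87  90  86  87  87]
 [159 163 157 137  94  73  79  82  83  81  86  87  88  89  87  85  86  85  88  89  87  87  84  86  87  87  86  89  86  91  90  87  86  85  87  85]
 [160 161 158 129  82  58  43  45  54  55  63  79  86  86  85  85  85  88  87  82  86  85  86  88  90  88  85  88  88  89  86  86  82  88  84  89]
 [162 163 154 124  91  94  92  92  94  75  59  59  76  76  85  92  86  89  84  86  85  89  89  86  89  86  83  91  84  86  87  85  90  82  91  85]
 [163 160 158 112 102 100  98  94  97  94  89  92  99  96  98 101  91  80  76  77  78  85  82  88  89  82  84  72  76  84  82  81  84  86  84  86]
 [163 161 159 113  97  95  93  99  97 100  98  98  99  98  95  96  96  93  94 101  96  94  96  92  82  73  65  53  41  43  47  67  77  82  84  85]
 [161 162 157 109  68  61  73  88  92  93  97  92  89  95
[... 7519 characters left out ...]
9  49  47  45  45  36  34  30  39  74 143 193 213 218 216 202]
 [215 198 147  93  72  66  56  49  45  40  36  36  29  30  33  71 131 187 206 214 215 201]
 [215 200 156 104  73  63  54  45  37  39  34  34  29  28  31  59 109 155 181 198 210 201]
 [217 208 178 122  76  57  44  38  35  35  36  36  34  32  32  44  76 106 131 165 199 201]
 [219 213 192 138  79  50  40  36  28  30  34  37  34  37  37  34  41  50  74 129 185 202]
 [219 215 197 142  78  48  37  31  27  28  31  35  35  36  34  31  27  21  43 113 182 204]
 [219 216 197 145  80  46  36  30  25  30  36  34  34  37  37  32  22  18  36 111 183 204]
 [217 217 198 144  81  47  38  33  29  32  32  32  30  34  34  30  18  14  38 111 181 203]]
```

```bash
cat > meas.py <<'E'
from h import *
def up(img,box,f=8):
    y0,y1,x0,x1=box; return cv2.resize(img[y0:y1,x0:x1],None,fx=f,fy=f,interpolation=cv2.INTER_CUBIC)
def topx(c,box,f=8): return np.array([(c[0]+.5)/f-.5+box[2],(c[1]+.5)/f-.5+box[0]])
def big(m):
    cs=cv2.findContours(m.astype(np.uint8),cv2.RETR_EXTERNAL,cv2.CHAIN_APPROX_NONE)[0]; return max(cs,key=cv2.contourArea)
def ring(img,box,thr):
    u=up(img,box)[...,2]; e=cv2.fitEllipse(cv2.convexHull(big(u>thr))); return topx(e[0],box),np.array(e[1])/8
E
python3 - <<'E'
from meas import *
np.set_printoptions(precision=2,suppress=True)
s=cv2.imread("pics/side0.png");t=cv2.imread("pics/top0.png")
a,sa=ring(s,(230,241,343,366),55);b,sb=ring(t,(252,270,348,368),50)
print("hole",a,sa,b,sb,onz("side",a,95),onz("top",b,95),tri(a,b))
box=(244,260,266,302)
u=up(t,box).astype(int); d=cv2.GaussianBlur((u[...,2]-u[...,0]).astype(np.float32),(0,0),5); g=u.mean(2)
# rail: warm tint 5..16, bright
m=((d>4.5)&(g>72)&(g<125)).astype(np.uint8); c=big(m); r=cv2.minAreaRect(c); P=[topx(p,box) for p in cv2.boxPoints(r)]
print("rail",topx(r[0],box),np.array(r[1])/8,r[2]); W=[onz("top",p,184) for p in P]; print(np.array(P),np.array(W),np.mean(W,0))
print([np.linalg.norm(W[i]-W[i-1]) for i in range(4)])
# plate outline
for z in (95,): 
    bx=(225,292,322,390);u=up(t,bx).astype(int); c=big((u[...,0]-u[...,2]>50)); r=cv2.minAreaRect(c); Q=[onz("top",topx(p,bx),z) for p in cv2.boxPoints(r)]; print("plate",np.array(Q),np.mean(Q,0),[np.linalg.norm(Q[i]-Q[i-1]) for i in range(4)])
# base plate of holder at z=8
bx=(225,285,258,318);u=up(t,bx).astype(int);c=big(u.mean(2)<125);r=cv2.minAreaRect(c);Q=[onz("top",topx(p,bx),8) for p in cv2.boxPoints(r)];print("base",np.array(Q),np.mean(Q,0),[np.linalg.norm(Q[i]-Q[i-1]) for i in range(4)])
E
```

```text
hole [353.79 233.78] [ 8.37 13.63] [357.84 261.07] [12.27 12.58] [488.39 -95.98  95.  ] [487.94 -97.46  95.  ] (array([488.36, -97.39,  94.34]), [np.float64(0.41570778764502586), np.float64(0.41570778764507205)])
rail [281.92 250.48] [23.74  4.49] 9.130176544189453
[[269.84 250.81]
 [270.55 246.38]
 [293.99 250.15]
 [293.28 254.58]] [[514.61 124.41 184.  ]
 [525.54 122.58 184.  ]
 [515.24  64.71 184.  ]
 [504.33  66.59 184.  ]] [514.93  94.57 184.  ]
[np.float64(58.72941669059861), np.float64(11.080964389147939), np.float64(58.77352705054763), np.float64(11.068057542014651)]
plate [[ 528.66  -40.67   95.  ]
 [ 556.09 -112.11   95.  ]
 [ 466.57 -145.78   95.  ]
 [ 439.42  -74.73   95.  ]] [497.68 -93.32  95.  ] [np.float64(95.51575947874717), np.float64(76.5228190921295), np.float64(95.64129839119418), np.float64(76.0602846431741)]
base [[471.86 158.18   8.  ]
 [573.84 143.2    8.  ]
 [553.6   14.76   8.  ]
 [451.96  30.49   8.  ]] [512.82  86.66   8.  ] [np.float64(129.23157599133512), np.float64(103.06835813753902), np.float64(130.0244580492512), np.float64(102.85425180439341)]
```

```bash
cat > go.py <<'E'
import sys
from h import *
from scipy.spatial.transform import Rotation as Ro
np.set_printoptions(precision=4,suppress=True)
def go(x,y,z,yaw=-9.7):
    o=robot.get_obs(); q=o["tool_rot"]; R=Ro.from_quat([q[1],q[2],q[3],q[0]])
    yv=np.array([np.cos(np.radians(yaw)),np.sin(np.radians(yaw)),0]); zv=np.array([0,0,-1.]); T=Ro.from_matrix(np.array([np.cross(yv,zv),yv,zv]).T)
    print("t",o["t"],"tcp",o["tcp_pos"],"F",o["wrist_force"],"ff",o["finger_force"],"gw",o["grip_width"]*93,"q",o["joint_positions"])
    print("shift",R.inv().apply(np.array([x,y,z])-o["tcp_pos"])/120,"turn",(R.inv()*T).as_rotvec()/(np.pi/4))
if __name__=="__main__": go(*map(float,sys.argv[1:]))
E
python3 go.py 515 94.6 225
```

```text
t 0.1 tcp [ 233.0932 -497.6437  217.9192] F [ 0.5891  0.2361 -0.4588] ff 0.0 gw 93.01137471368615 q [-1.3358  0.2593  1.5359  0.      1.348  -0.2028]
shift [ 4.22   -3.4741 -0.0521] turn [-0.0016 -0.0014 -1.227 ]
```

apply_moves(steps=[[[1,-0.82,-0.05,0,0,-0.6,93],[1,-0.82,-0.05,0,0,-0.6,93],[1,-0.82,-0.05,0,0,-0.6,93],[1,-0.82,-0.05,0,0,-0.6,93]]])

```text
t: 0.5
tcp_pos: [301.5, -353.2, 224.6]
tool_rot: [-0.001, 0.897, 0.443, 0.001]
wrist_force: [-0.2, -1.3, 0.3]
grip_width: 0.999
finger_force: 0.0
```

```bash
python3 go.py 515 94.6 225
```

```text
t 0.5 tcp [ 301.5155 -353.1624  224.5839] F [-0.2484 -1.3455  0.2982] ff 0.0 gw 92.91457968037427 q [-1.1064  0.0997  1.7168  0.0016  1.3274 -0.4528]
shift [ 4.0438 -0.8579  0.0076] turn [-0.001  -0.0035 -0.6171]
```

apply_moves(steps=[[[1,-0.22,0,0,0,-0.6,93],[1,-0.22,0,0,0,-0.6,93],[1,-0.22,0,0,0,-0.6,93],[1,-0.22,0,0,0,-0.6,93]]])

```text
t: 0.9
tcp_pos: [353.7, -245.1, 224.6]
tool_rot: [-0.0, 0.769, 0.639, 0.0]
wrist_force: [-0.8, -1.0, 1.4]
grip_width: 1.001
finger_force: 0.0
```

```bash
python3 go.py 515 94.6 225
```

```text
t 0.9 tcp [ 353.6812 -245.067   224.5687] F [-0.8073 -1.0491  1.3548] ff 0.0 gw 93.11797584315165 q [-0.8668  0.0345  1.788   0.0005  1.3197 -0.6822]
shift [ 3.0293  0.8017 -0.0016] turn [-0.0001 -0.0009 -0.0196]
```

apply_moves(steps=[[[1,0.27,0,0,0,-0.02,93],[1,0.27,0,0,0,-0.02,93],[1,0.27,0,0,0,-0.02,93]]])

```text
t: 1.2
tcp_pos: [408.3, -134.6, 224.6]
tool_rot: [-0.0, 0.767, 0.641, 0.0]
wrist_force: [1.0, -0.6, -0.1]
grip_width: 1.004
finger_force: 0.0
```

apply_moves(steps=[[[1,0.27,0,0,0,0,93],[1,0.27,0,0,0,0,93],[1,0.27,0,0,0,0,93]]])

```text
t: 1.5
tcp_pos: [461.8, -21.6, 224.5]
tool_rot: [0.0, 0.767, 0.642, 0.0]
wrist_force: [-0.3, -0.6, -0.6]
grip_width: 1.005
finger_force: 0.0
```

```bash
python3 go.py 515 94.6 225
```

```text
t 1.5 tcp [461.8045 -21.6475 224.5313] F [-0.3399 -0.6202 -0.5673] ff 0.0 gw 93.50888884167907 q [-0.2892  0.0943  1.7231  0.0004  1.3238 -0.1121]
shift [ 1.0317  0.2657 -0.0034] turn [ 0.0006 -0.0004 -0.01  ]
```

apply_moves(steps=[[[1,0.26,0,0,0,-0.01,93],[1,0.26,0,0,0,-0.01,93],[1,0.26,0,0,0,-0.01,93],[1,0.26,0,0,0,-0.01,93],[1,0.26,0,0,0,-0.01,93]]])

```text
t: 2.0
tcp_pos: [512.3, 88.6, 224.0]
tool_rot: [0.0, 0.764, 0.645, -0.001]
wrist_force: [0.0, -0.2, 0.8]
grip_width: 1.002
finger_force: 0.0
```

```bash
python3 go.py 515 94.6 154; python3 - <<'E'
from h import *
for n in("side","top"): cv2.imwrite(f"pics/{n}1.png",robot.capture(n))
s=cv2.imread("pics/side1.png");t=cv2.imread("pics/top1.png")
o=np.zeros((560,800,3),np.uint8);o[:,:400]=cv2.resize(s[190:302,280:360],(400,560),interpolation=cv2.INTER_CUBIC);o[:400,400:]=cv2.resize(t[210:290,240:320],(400,400),interpolation=cv2.INTER_CUBIC)
cv2.imwrite("pics/crop2.png",o)
E
```

```text
t 2.0 tcp [512.2793  88.5663 224.0124] F [ 0.0334 -0.1667  0.8302] ff 0.0 gw 93.13981895585114 q [-0.0428  0.2015  1.5961 -0.0011  1.3451  0.1257]
shift [0.0541 0.0145 0.5834] turn [-0.0012  0.0015  0.0012]
```

View pics/crop2.png

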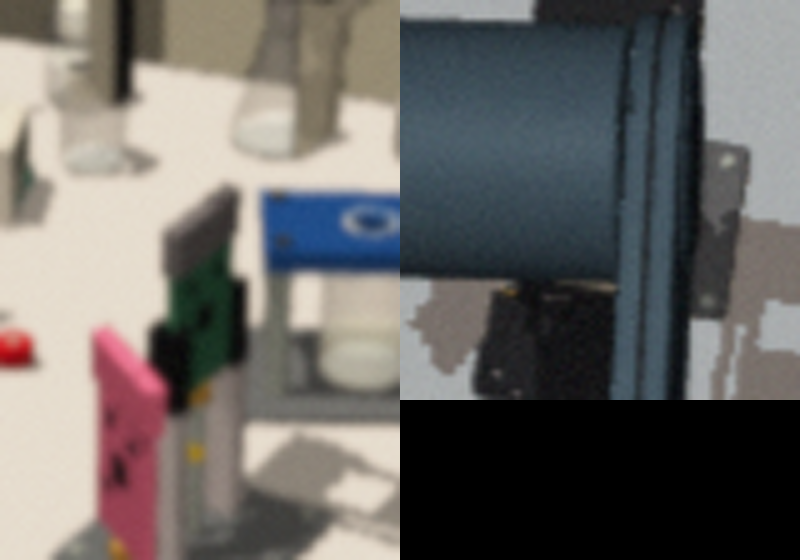

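The fingers straddle the rail: left fingertip about (303,209), right about (345,219) in the side view. I'll check these and the rail corners against projections.

```bash
python3 - <<'E'
from h import *
np.set_printoptions(precision=1,suppress=True)
c=np.array([514.9,94.6,0]);a=np.radians(-9.7);X=np.array([np.cos(a),np.sin(a),0]);Y=np.array([-np.sin(a),np.cos(a),0])
for z in(184,160):
  for sx in(5,-5):
    for sy in(30,-30): print(z,sx,sy,proj("side",c+sx*X+sy*Y+[0,0,z]))
T=np.array([512.3,88.6,224]); print("tips",proj("side",T+46.5*X),proj("side",T-46.5*X))
print("band",proj("side",c+[0,0,55]))
s=cv2.imread("pics/side0.png").astype(int);g=cv2.resize(s[276:286,312:326].astype(np.float32),None,fx=8,fy=8,interpolation=2)
m=cv2.moments(((g[...,2]-g[...,0]>70)).astype(np.uint8),True);print("band seen",312-.5+(m['m10']/m['m00']+.5)/8,276-.5+(m['m01']/m['m00']+.5)/8)
E
```

```text
184 5 30 [311.6 235.1]
184 5 -30 [324.7 225.6]
184 -5 30 [315.4 236.1]
184 -5 -30 [328.4 226.6]
160 5 30 [311.5 244.5]
160 5 -30 [324.4 234.7]
160 -5 30 [315.2 245.5]
160 -5 -30 [328.1 235.7]
tips [305.1 209.7] [340.4 218.8]
band [318.9 279. ]
band seen 318.6569383259912 280.1384911894273
```

apply_moves(steps=[[[0.05,0.01,0,0,0,0,93],[0.05,0.01,0,0,0,0,93],[0.05,0.01,0.1,0,0,0,93],[0.05,0.01,0.2,0,0,0,93],[0.05,0.01,0.2,0,0,0,93],[0.05,0.01,0.2,0,0,0,93]]])

```text
t: 2.7
tcp_pos: [513.6, 95.4, 199.8]
tool_rot: [-0.001, 0.764, 0.646, -0.001]
wrist_force: [0.1, -0.3, -0.4]
grip_width: 1.001
finger_force: 0.0
```

```bash
python3 go.py 515 94.6 154
```

```text
t 2.7 tcp [513.6096  95.418  199.8278] F [ 0.0964 -0.272  -0.3633] ff 0.0 gw 93.04686623076945 q [-0.03    0.224   1.6281 -0.      1.2913  0.137 ]
shift [-0.0047  0.0132  0.3819] turn [-0.0023  0.0003  0.0029]
```

apply_moves(steps=[[[0,0.01,0.1,0,0,0,93],[0,0.01,0.2,0,0,0,93],[0,0.01,0.3,0,0,0,93],[0,0.01,0.38,0,0,0,93],[0,0.01,0.38,0,0,0,93],[0,0.01,0.38,0,0,0,93]]])

```text
t: 3.3
tcp_pos: [515.2, 95.3, 154.7]
tool_rot: [-0.0, 0.764, 0.646, -0.0]
wrist_force: [1.3, -0.2, 1.0]
grip_width: 1.001
finger_force: 0.0
```

apply_moves(steps=[[[0,0,0,0,0,0,30],[0,0,0,0,0,0,30],[0,0,0,0,0,0,30],[0,0,0,0,0,0,30],[0,0,0,0,0,0,20],[0,0,0,0,0,0,20],[0,0,0,0,0,0,20],[0,0,0,0,0,0,20]]], newtons=10)

```text
t: 4.1
tcp_pos: [515.3, 95.2, 155.0]
tool_rot: [-0.0, 0.764, 0.646, -0.0]
wrist_force: [0.4, -1.0, -0.2]
grip_width: 0.363
finger_force: 0.0
```

```bash
python3 go.py 515 94.6 154;  python3 - <<'E'
from h import *
for n in("side",): cv2.imwrite(f"pics/{n}2.png",robot.capture(n))
s=cv2.imread("pics/side2.png")
cv2.imwrite("pics/crop3.png",cv2.resize(s[190:290,280:370],(540,600),interpolation=cv2.INTER_CUBIC))
E
```

```text
t 4.1 tcp [515.3412  95.2441 155.0312] F [ 0.3818 -1.0227 -0.2278] ff 0.0 gw 33.77310594816601 q [-0.0303  0.2651  1.6902  0.      1.1864  0.1367]
shift [-0.0058 -0.0019  0.0086] turn [-0.    -0.     0.003]
```

View pics/crop3.png

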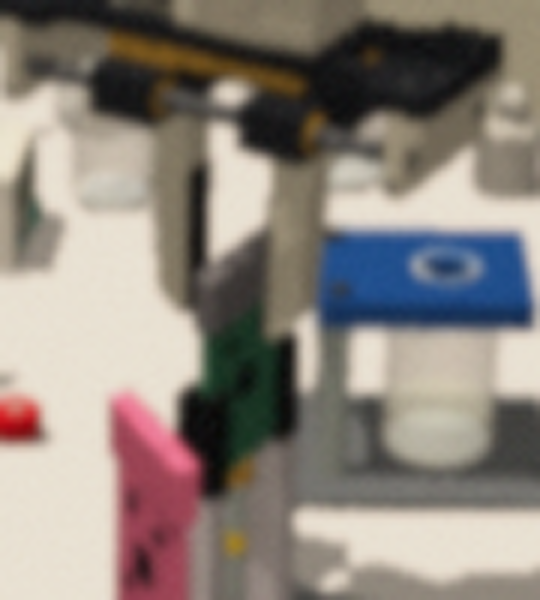

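The fingers straddle the rail at about (312,240) and (330,243), clear of the posts. I'll close now.

apply_moves(steps=[[[0,0,0,0,0,0,8],[0,0,0,0,0,0,6],[0,0,0,0,0,0,4],[0,0,0,0,0,0,4],[0,0,0,0,0,0,4],[0,0,0,0,0,0,4],[0,0,0,0,0,0,4]]], newtons=10)

```text
t: 4.85
tcp_pos: [515.2, 95.3, 155.0]
tool_rot: [-0.0, 0.764, 0.646, -0.0]
wrist_force: [-1.1, 0.0, 0.3]
grip_width: 0.105
finger_force: 10.0
```

apply_moves(steps=[[[0,0,0,0,0,0,4],[0,0,0,0,0,0,4],[0,0,0,0,0,0,4]]], newtons=32)

```text
t: 5.15
tcp_pos: [515.2, 95.3, 155.0]
tool_rot: [-0.0, 0.764, 0.646, -0.0]
wrist_force: [-2.3, -0.0, 0.5]
grip_width: 0.105
finger_force: 32.0
```

```bash
python3 go.py 515.3 95.2 155
```

```text
t 5.15 tcp [515.1779  95.2851 154.9896] F [-2.2627 -0.0392  0.4544] ff 31.996799111366272 gw 9.746340776056543 q [-0.0302  0.2651  1.6903  0.      1.1866  0.1367]
shift [-0.0005  0.0011 -0.0001] turn [-0.0005  0.      0.0031]
```

apply_moves(steps=[[[0,0,-0.06,0,0,0,4],[0,0,-0.14,0,0,0,4],[0,0,-0.22,0,0,0,4],[0,0,-0.3,0,0,0,4],[0,0,-0.38,0,0,0,4],[0,0,-0.46,0,0,0,4],[0,0,-0.54,0,0,0,4],[0,0,-0.6,0,0,0,4]]])

```text
t: 5.95
tcp_pos: [515.9, 95.2, 228.4]
tool_rot: [0.001, 0.764, 0.646, 0.001]
wrist_force: [0.4, 0.4, -0.8]
grip_width: 0.106
finger_force: 32.0
```

apply_moves(steps=[[[0,0,-0.1,0,0,0,4],[0,0,-0.2,0,0,0,4],[0,0,-0.3,0,0,0,4],[0,0,-0.4,0,0,0,4],[0,0,-0.5,0,0,0,4],[0,0,-0.6,0,0,0,4],[0,0,-0.6,0,0,0,4]]])

```text
t: 6.65
tcp_pos: [516.3, 95.2, 301.2]
tool_rot: [0.001, 0.764, 0.646, 0.001]
wrist_force: [0.0, -0.1, -1.1]
grip_width: 0.105
finger_force: 32.0
```

```bash
python3 go.py 488.2 -97 300
```

```text
t 6.65 tcp [516.3006  95.212  301.205 ] F [ 0.029  -0.0785 -1.1182] ff 31.99788272380829 gw 9.733483296402895 q [-0.0303  0.168   1.4507  0.      1.5194  0.1367]
shift [-1.6184  0.0353  0.0094] turn [ 0.0044 -0.0006  0.0029]
```

apply_moves(steps=[[[-0.08,0,0,0,0,0,4],[-0.22,0,0,0,0,0,4],[-0.38,0.01,0,0,0,0,4],[-0.54,0.01,0,0,0,0,4],[-0.7,0.02,0,0,0,0,4],[-0.82,0.02,0,0,0,0,4],[-0.9,0.02,0,0,0,0,4],[-0.9,0.02,0,0,0,0,4]]])

```text
t: 7.45
tcp_pos: [499.5, -12.7, 298.7]
tool_rot: [-0.0, 0.764, 0.645, -0.0]
wrist_force: [-0.2, -0.3, 0.5]
grip_width: 0.105
finger_force: 32.0
```

apply_moves(steps=[[[-0.08,0,0,0,0,0,4],[-0.2,0,0,0,0,0,4],[-0.35,0.01,0,0,0,0,4],[-0.5,0.01,0,0,0,0,4],[-0.62,0.02,0,0,0,0,4],[-0.7,0.02,0,0,0,0,4],[-0.71,0.02,0,0,0,0,4],[-0.71,0.02,0,0,0,0,4]]])

```text
t: 8.25
tcp_pos: [487.9, -96.1, 299.0]
tool_rot: [-0.0, 0.764, 0.645, 0.0]
wrist_force: [0.5, 0.7, -0.2]
grip_width: 0.105
finger_force: 32.0
```

```bash
python3 go.py 488.2 -97 300;  python3 - <<'E'
from h import *
for n in("side","top"): cv2.imwrite(f"pics/{n}3.png",robot.capture(n))
s=cv2.imread("pics/side3.png");t=cv2.imread("pics/top3.png")
o=np.zeros((600,800,3),np.uint8);o[:,:500]=cv2.resize(s[150:270,300:400],(500,600),interpolation=cv2.INTER_CUBIC);o[:300,500:]=cv2.resize(t[220:300,320:400],(300,300),interpolation=cv2.INTER_CUBIC)
cv2.imwrite("pics/crop4.png",o)
E
```

```text
t 8.25 tcp [487.9285 -96.0917 298.9982] F [ 0.5404  0.7428 -0.2484] ff 31.99794352054596 gw 9.775923000904234 q [-0.4194  0.1191  1.5136  0.0003  1.5091 -0.2519]
shift [-0.0071  0.0035 -0.0084] turn [-0.0002 -0.0005  0.0022]
```

View pics/crop4.png

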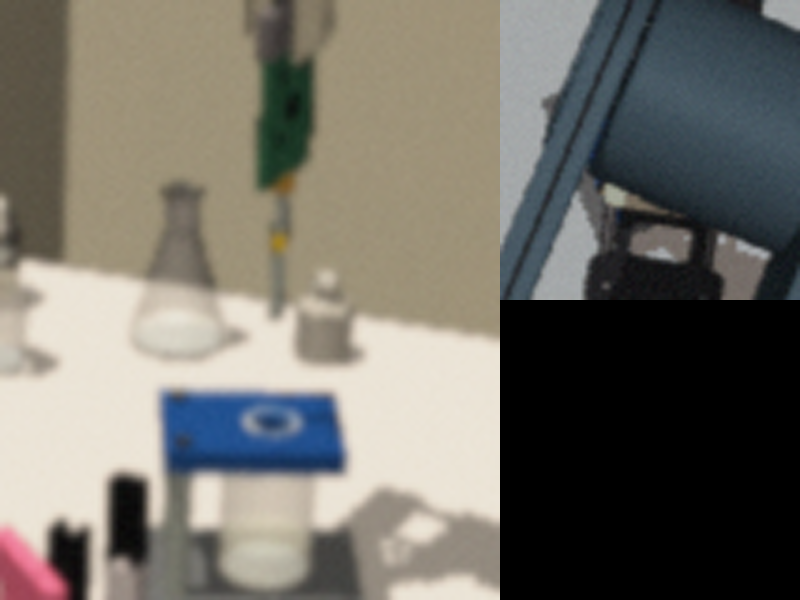

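The side view shows the probe hanging with the band at about (356,198), the collar at (357,187) and the tip at (355,213). The hole ring is at (354,234). The arm hides the top view. I'll measure offsets from the rod pixels.

```bash
cat > rod.py <<'E'
from meas import *
np.set_printoptions(precision=2,suppress=True)
def band(img,c,r=5):
    y,x=int(round(c[1])),int(round(c[0])); bx=(y-r,y+r+1,x-r-2,x+r+3); u=up(img,bx).astype(np.float32)
    w=np.clip(u[...,2]-u[...,0]-np.percentile(u[...,2]-u[...,0],60)-15,0,None); yy,xx=np.mgrid[:u.shape[0],:u.shape[1]]; return topx((np.sum(w*xx)/w.sum(),np.sum(w*yy)/w.sum()),bx)
def check(img,tcp):
    for nm,dz in(("collar",-69),("band",-100)):
        e=proj("side",tcp+[0,0,dz]); b=band(img,e); print(nm,"expect",e,"seen",b,"offset xy at that height",(onz("side",b,tcp[2]+dz)-tcp)[:2])
E
python3 - <<'E'
from rod import *
s=cv2.imread("pics/side3.png");tcp=robot.get_obs()["tcp_pos"]
check(s,tcp)
print("tip exp",proj("side",tcp+[0,0,-145]),"railtop",proj("side",tcp+[0,0,29]),"hole exp",proj("side",[488.2,-97,95]))
print(s[193:216,348:364].mean(2).astype(int))
# board bottom corners
X=np.array([.986,-.168,0]);Y=np.array([.168,.986,0]);
for sy in(28,-28): print("board bottom",proj("side",tcp+[0,0,-65]+sy*Y),"top",proj("side",tcp+[0,0,5]+sy*Y))
E
```

```text
collar expect [356.45 186.09] seen [356.82 186.52] offset xy at that height [-1.74  2.47]
band expect [355.85 197.39] seen [355.31 198.07] offset xy at that height [-0.07  4.89]
tip exp [354.98 213.43] railtop [358.45 149.  ] hole exp [353.98 233.64]
[[141 140 139 139 140 136 131 118 105 102 124 137 141 141 141 141]
 [140 143 142 139 139 131 117 110 100 100 121 137 141 142 142 140]
 [142 141 142 142 138 125 110 106 103  98 120 136 139 142 140 140]
 [139 142 141 141 139 126 106 105 102  97 119 136 139 140 141 142]
 [143 139 142 142 138 129 111 108 107 108 123 138 140 141 141 139]
 [140 142 140 140 139 128 114 106 110 117 131 141 140 140 140 141]
 [140 142 141 140 137 130 111 106 116 127 135 141 141 138 140 141]
 [140 140 141 141 140 131 114 110 118 131 137 141 140 139 139 139]
 [141 139 142 140 142 132 118 112 117 131 138 141 139 140 141 139]
 [142 140 141 141 141 133 121 113 117 130 137 140 140 141 140 143]
 [142 140 140 142 140 133 124 115 117 130 138 140 141 140 144 149]
 [139 141 138 139 143 134 124 115 117 130 138 141 141 141 145 160]
 [141 143 140 141 141 133 125 115 116 130 138 140 142 140 143 162]
 [142 140 141 143 141 136 126 115 118 131 138 141 141 141 148 157]
 [145 143 141 140 141 135 125 116 115 130 138 141 141 142 144 147]
 [163 155 150 144 143 136 125 112 111 127 139 144 147 149 149 135]
 [193 182 170 164 160 146 129 112 109 127 139 151 165 170 170 153]
 [217 211 203 195 188 168 137 119 121 141 154 160 177 189 188 178]
 [224 222 220 219 209 179 142 123 141 172 179 170 176 185 191 191]
 [225 225 225 224 214 184 146 131 161 197 199 171 157 164 176 179]
 [225 225 226 224 216 193 166 162 185 209 205 167 139 141 151 156]
 [222 224 225 225 220 211 200 199 210 217 208 167 134 132 134 135]
 [207 217 222 224 224 222 219 219 222 222 206 165 133 125 130 131]]
board bottom [351.48 188.05] top [352.81 161.39]
board bottom [361.44 181.29] top [362.93 155.28]
```

apply_moves(steps=[[[-0.003,0.003,0.06,0,0,0,4],[-0.003,0.003,0.14,0,0,0,4],[-0.003,0.003,0.22,0,0,0,4],[-0.003,0.003,0.3,0,0,0,4],[-0.003,0.003,0.36,0,0,0,4],[-0.003,0.003,0.38,0,0,0,4],[-0.003,0.003,0.38,0,0,0,4],[-0.003,0.003,0.38,0,0,0,4]]])

```text
t: 9.15
tcp_pos: [488.5, -96.6, 253.8]
tool_rot: [0.0, 0.764, 0.646, 0.0]
wrist_force: [-0.1, -0.1, -0.2]
grip_width: 0.104
finger_force: 32.0
```

```bash
python3 go.py 488.2 -97 195;  python3 - <<'E'
from rod import *
f=np.mean([robot.capture("side").astype(np.float32) for _ in range(6)],0).clip(0,255).astype(np.uint8)
cv2.imwrite("pics/side4.png",f); o=robot.get_obs()["tcp_pos"]; check(f,o)
print("tip exp",proj("side",o+[0,0,-145]))
print(f[216:242,346:364].mean(2).astype(int))
s=cv2.imread("pics/side0.png")
e=proj("side",[514.9,94.6,55]);b=band(s,e,4);print("start band",e,b,onz("side",b,55),"collar",[onz("side",band(s,proj("side",[514.9,94.6,86]),4),86)])
cv2.imwrite("pics/crop5.png",cv2.resize(f[160:260,310:400],(540,600),interpolation=cv2.INTER_CUBIC))
E
```

```text
t 9.15 tcp [488.488  -96.5801 253.7501] F [-0.1118 -0.0565 -0.2028] ff 31.997920274734497 gw 9.651871348150019 q [-0.4196  0.1414  1.5964  0.      1.4032 -0.2526]
shift [-0.0038 -0.002   0.4896] turn [0.0007 0.0002 0.003 ]
collar expect [355.53 202.38] seen [355.72 202.85] offset xy at that height [-1.34  2.72]
band expect [354.94 213.38] seen [354.38 214.  ] offset xy at that height [0.19 4.34]
tip exp [354.1  229.01]
[[164 165 181 199 216 222 211 170 134 139 178 206 198 159 132 128 131 132]
 [153 154 169 190 214 222 210 168 131 139 180 204 192 155 131 128 130 132]
 [165 174 190 206 219 223 210 167 129 143 186 207 192 154 130 128 131 132]
 [197 205 215 220 224 223 210 166 130 148 194 211 194 155 131 129 131 131]
 [219 221 224 226 226 223 208 166 131 153 199 215 199 163 137 133 133 132]
 [225 225 226 226 225 222 204 161 130 154 202 218 209 182 156 143 138 135]
 [226 226 226 226 225 219 198 156 129 155 202 221 219 205 188 174 164 157]
 [226 226 226 226 225 218 193 153 129 157 203 223 224 220 213 205 201 197]
 [226 226 226 226 225 218 193 151 130 159 204 222 225 224 224 222 220 219]
 [
[... 680 characters left out ...]
97 130 156 141 108  82  69  65  70  80  99 122 127 104  74  56  50]
 [ 87  92 117 144 144 129 102  84  80  84  94 110 130 127 101  72  55  50]
 [ 87  88  99 118 129 127 114 104 106 110 110 116 119 110  87  68  61  58]
 [ 86  87  90  95 104 106 106 106 108 111 108 102 100  91  81  75  71  71]
 [ 87  87  87  87  88  89  92  95  95  96  93  90  87  85  83  81  81  81]
 [ 83  84  83  83  82  83  83  84  83  83  82  82  81  83  82  84  83  82]
 [ 75  74  75  74  74  75  74  73  73  74  73  74  75  76  76  75  76  74]
 [ 62  62  62  62  63  63  61  61  61  62  62  62  63  62  63  63  64  63]]
start band [318.88 279.  ] [318.66 280.1 ] [513.59  99.68  55.  ] collar [array([513.77,  98.58,  86.  ])]
```

View pics/crop5.png

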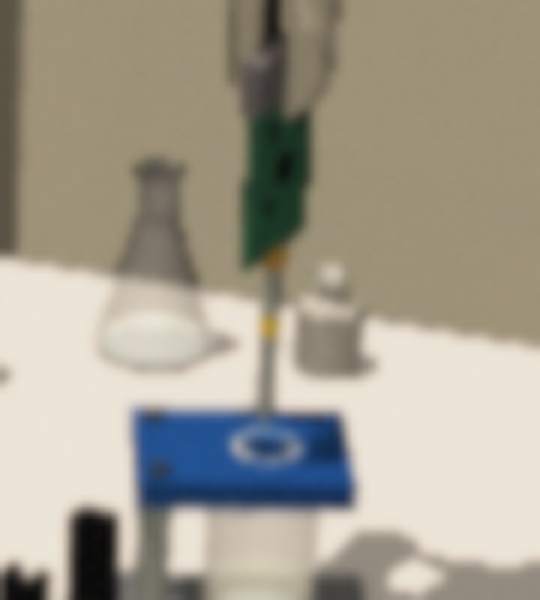

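The side view puts the rod axis at about 353.9 px near the tip, against 353.8 for the ring, so it is lined up to within a millimetre. I'll apply a small correction and lower slowly.

apply_moves(steps=[[[-0.004,-0.004,0,0,0,0,4],[-0.004,-0.004,0.02,0,0,0,4],[-0.004,-0.004,0.06,0,0,0,4],[-0.004,-0.004,0.1,0,0,0,4],[-0.004,-0.004,0.15,0,0,0,4],[-0.004,-0.004,0.2,0,0,0,4],[-0.004,-0.004,0.22,0,0,0,4],[-0.004,-0.004,0.22,0,0,0,4]]])

```text
t: 10.25
tcp_pos: [487.4, -96.8, 226.5]
tool_rot: [-0.0, 0.764, 0.646, -0.0]
wrist_force: [0.2, -0.8, -0.8]
grip_width: 0.107
finger_force: 32.0
```

```bash
python3 go.py 488 -97 195;  python3 - <<'E'
from rod import *
f=np.mean([robot.capture("side").astype(np.float32) for _ in range(6)],0).clip(0,255).astype(np.uint8)
cv2.imwrite("pics/side5.png",f); o=robot.get_obs()["tcp_pos"]; check(f,o)
a,sa=ring(f,(230,241,343,366),55);print(a,sa)
cv2.imwrite("pics/crop6.png",cv2.resize(f[195:255,325:385],(600,600),interpolation=cv2.INTER_CUBIC))
print(f[224:242,344:364].mean(2).astype(int))
E
```

```text
t 10.25 tcp [487.4251 -96.7516 226.4692] F [ 0.1771 -0.8341 -0.82  ] ff 31.99790596961975 gw 9.980596717870677 q [-0.4208  0.1579  1.6439 -0.      1.3409 -0.2538]
shift [-0.0013  0.0053  0.2622] turn [-0.0014 -0.0003  0.003 ]
collar expect [355.26 211.74] seen [355.56 212.23] offset xy at that height [-1.64  2.72]
band expect [354.68 222.57] seen [354.18 223.32] offset xy at that height [-0.17  4.92]
[353.69 233.73] [ 8.62 13.4 ]
[[227 226 226 226 227 226 226 224 211 170 133 144 185 215 224 225 224 223
  221 220]
 [226 226 225 226 226 225 226 223 210 169 134 147 191 218 225 226 226 226
  226 225]
 [221 222 221 221 220 220 220 216 200 160 129 148 194 218 224 225 225 225
  225 225]
 [201 201 200 197 197 196 195 191 174 143 123 142 183 205 211 211 212 211
  211 212]
 [158 157 155 150 146 146 145 141 132 123 115 122 146 160 164 165 166 166
  164 164]
 [111 110 109 104 102 102 102 101 104 110 108 103 101 101 101 104 107 105
  103 102]
 [ 89  90  90  88  88  89  94  98 103 110 107  98  88  78  73  71  73  70
   66  69]
 [ 87  87  87  88  93 104 111 118 114 113 108 102 102  98  92  81  70  
[... 164 characters left out ...]
  82  58
   49  49]
 [ 87  88  88  98 130 156 141 112 102 106 104  90  86 100 121 122  91  59
   50  48]
 [ 88  87  87  94 117 144 146 132 118 116 112 102  97 108 124 118  85  59
   50  49]
 [ 88  87  87  88 100 117 130 130 124 122 121 117 112 108 108  95  74  61
   58  57]
 [ 87  87  86  88  89  95 104 109 108 112 113 112 106  96  86  80  75  72
   72  72]
 [ 86  85  87  87  87  87  90  91  93  95  96  96  93  86  80  80  81  82
   82  82]
 [ 83  83  84  83  84  84  83  83  85  84  85  83  82  83  81  81  83  83
   84  82]
 [ 73  74  75  74  74  75  75  75  74  74  75  74  73  74  75  76  76  76
   75  76]
 [ 60  62  62  64  62  63  62  62  61  62  61  61  61  63  64  64  64  64
   63  64]]
```

View pics/crop6.png

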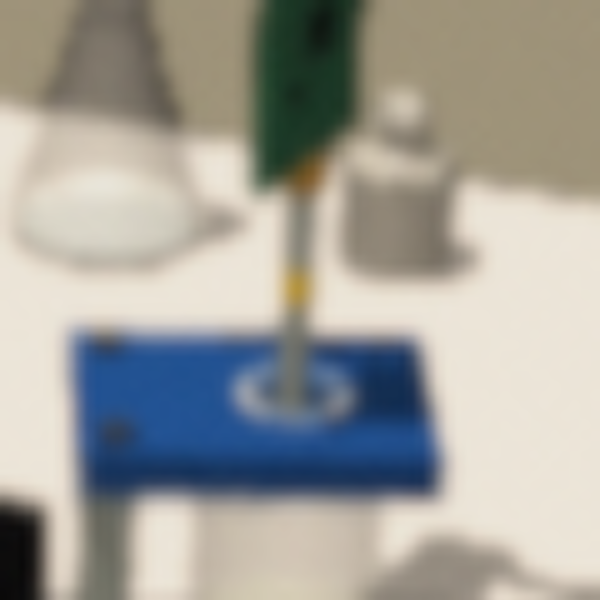

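The rod enters the hole centrally: axis about (353.6,233.7) against a ring centre of (353.7,233.7). Force is near zero, so I'll continue to depth.

apply_moves(steps=[[[0,0.002,0.04,0,0,0,4],[0,0.002,0.09,0,0,0,4],[0,0.002,0.14,0,0,0,4],[0,0.002,0.19,0,0,0,4],[0,0.002,0.23,0,0,0,4],[0,0.002,0.25,0,0,0,4],[0,0.002,0.26,0,0,0,4],[0,0.002,0.26,0,0,0,4]]])

```text
t: 11.35
tcp_pos: [488.0, -96.9, 195.8]
tool_rot: [-0.0, 0.764, 0.646, -0.0]
wrist_force: [-0.6, -0.5, -0.9]
grip_width: 0.106
finger_force: 32.0
```

```bash
python3 go.py 488 -97 195;  python3 - <<'E'
from rod import *
f=np.mean([robot.capture("side").astype(np.float32) for _ in range(6)],0).clip(0,255).astype(np.uint8)
cv2.imwrite("pics/side6.png",f); o=robot.get_obs(); print(o["t"],o["tcp_pos"],o["wrist_force"]);check(f,o["tcp_pos"])
cv2.imwrite("pics/crop7.png",cv2.resize(f[200:250,328:378],(600,600),interpolation=cv2.INTER_CUBIC))
print((f[...,2].astype(int)-f[...,0])[228:242,348:360])
E
```

```text
t 11.35 tcp [487.9595 -96.9156 195.766 ] F [-0.5804 -0.519  -0.9372] ff 31.997945308685303 gw 9.815403337312897 q [-0.4207  0.1817  1.6925 -0.      1.2675 -0.2537]
shift [-0.0006  0.0005  0.0064] turn [-0.0001 -0.      0.003 ]
11.65 [488.05 -96.98 196.07] [ 0.63 -0.58 -0.78]
collar expect [354.62 222.65] seen [354.89 223.09] offset xy at that height [-1.46  2.38]
band expect [354.05 233.29] seen [353.82 232.7 ] offset xy at that height [ 1.61 -3.14]
[[ -11   -8   -6   -5   -2    6    8    8    9   10    8    5]
 [ -60  -52  -46  -38  -20    0    5   -5  -17  -23  -28  -34]
 [ -98  -89  -78  -60  -29   -2    3  -13  -36  -53  -67  -74]
 [-101  -87  -74  -55  -24    3    7  -14  -38  -53  -64  -73]
 [ -82  -62  -54  -42   -8   26   28    0  -34  -44  -45  -52]
 [ -63  -35  -34  -25   24   72   72   27  -22  -36  -31  -35]
 [ -56  -23  -18   -6   47  102  102   46  -12  -30  -21  -24]
 [ -67  -34  -23   -9   28   69   74   31  -14  -22  -18  -25]
 [ -91  -65  -48  -36  -18    8   16   -5  -29  -36  -37  -45]
 [-109  -97  -84  -76  -66  -51  -41  -45  -58  -67  -75  -82]
 [-111 -110 -107 -103  -99  -90  -84  -84  -88  -95 -100 -104]
 [-108 -108 -108 -108 -106 -103 -103 -101 -102 -104 -106 -107]
 [ -97  -97  -97  -96  -96  -95  -95  -96  -96  -96  -98  -97]
 [ -83  -82  -80  -81  -81  -81  -81  -80  -81  -81  -82  -83]]
```

View pics/crop7.png

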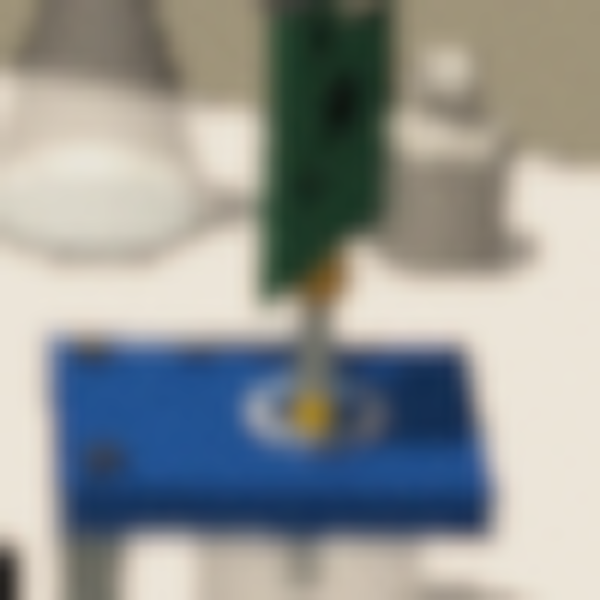

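The yellow band sits at about (353.5,234.0), inside the ring at (353.7,233.7), and about 1 mm high. I'll trim and settle.

apply_moves(steps=[[[-0.001,0,0.008,0,0,0,4],[-0.001,0,0.008,0,0,0,4],[-0.001,0,0.008,0,0,0,4],[-0.001,0,0.008,0,0,0,4],[-0.001,0,0.008,0,0,0,4],[-0.001,0,0.008,0,0,0,4]]])

```text
t: 12.25
tcp_pos: [488.0, -97.0, 194.9]
tool_rot: [0.0, 0.764, 0.646, 0.0]
wrist_force: [0.2, 0.1, -1.3]
grip_width: 0.109
finger_force: 32.0
```

```bash
python3 go.py 488 -97 195
```

```text
t 12.25 tcp [487.9583 -97.0474 194.9324] F [ 0.2009  0.087  -1.2589] ff 31.997914910316467 gw 10.110238096796921 q [-0.4209  0.1823  1.6938 -0.      1.2653 -0.254 ]
shift [ 0.0004  0.0003 -0.0006] turn [0.0001 0.     0.003 ]
```

```bash
python3 -c "
from cell import robot
print(robot.hand_in())"
```

```text
the job is handed in; nothing more can be done
None
```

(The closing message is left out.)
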